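# Stand the red candle up in front of the crib

## Robot

A 6-joint arm with a two-finger parallel gripper is mounted at the origin on the work surface. World frame = base frame: x ahead of the robot, y to its left, z up, the work surface at z = 0. Lengths are in m, angles in rad, forces in N, time in s.
With the tool pointing down it reaches from about 0.4 to 0.825 m from the base axis. Payload 7 kg.
Tool frame: the origin (TCP) lies on the centre line of the jaws, within the pads' length; the fingertips stand arm.tip_reach ahead of it and the grasp point (between the pads) lies 5 mm behind it (arm.tip_reach is the distance from the TCP to the fingertips, in m); z points along the fingers, y is the line along which they close (so a half turn about z gives the same grasp; the last joint's range is limited). The gripper opens to 88 mm and grips with 3 to 60 N. Pads are 19 mm wide; open, the fingers measure 130 mm over their backs; the gripper's body (78 mm by 193 mm) begins 47 mm behind the grasp point.
Start: joints at [-0.985, 0.359, 0.012, 0, -1.224, -0.288], TCP at [0.198, -0.645, 0.241] pointing down, gripper open.
Joint ranges: [-3.07, 3.07], [-1.43, 2.12], [-1.02, 1.25], [-3.03, 1.67], [-3.05, -0], [-3.03, 3.03]. Speed limits (rad/s): [2.39, 2.39, 3.01, 3.14, 3.14, 3.14].

## Interface

Orientations are given as [roll, pitch, yaw] about the fixed x, y, z axes, in that order (R = Rz(yaw) Ry(pitch) Rx(roll)).
In Python, from station import status, optics, order, arm gives the robot as it stands. The module is installed in compiled form; this text tells all that it offers.
- The arm moves only by the shell command python3 -m jog 'ROWS' [FORCE]. ROWS is JSON, a list of rows, each a list of 3 entries, a list of its own where there are three numbers: the gripper command: -1 is shut, 1 is fully open, values between are in proportion, then the shift along the tool's x, y, z in mm, then the turn about the tool's z in rad. A call has 1 to 20 rows; each row is the pose to reach, as a shift and turn from the pose commanded when the call began, along the tool's axes at that moment; what a row does not reach only later rows make up. A row lasts 1/8 s, in which the tool goes at most 62.5 mm and 10.7 degrees, less where a joint would pass 70% of its speed; a pose out of reach is approached as far as the arm can. A call with a gripper value outside its range is refused whole. The fingers move at their own pace and stop on an object; FORCE is the grip in N (left out, the last holds). Time passes only in rows, so rows that repeat a pose let the fingers close. It gives the time, the measured TCP pose, the force, the opening and the grip force at its end, in the units of the state.
- status.get_state(): the state, without advancing time (a new reading comes with each control period).
- optics.grab_frame(name): name is "scene" or "top" or "wrist"; returns a dict with "color" (400x640x3 uint8, red, green, blue), "mtx" (3x3 intrinsics, pixels), "cam_to_world" (4x4, takes a point from camera to world coordinates). Camera axes: x right, y down, z forward; pixel columns grow to the right and rows downward; lengths in m; the calibration is good to about 2 mm. A picture is of the moment at which its call begins. There is no depth.
- order.job_done(): hands the job in; it is judged then, once.
The state is a dict: "t": time; "q": joint angles; "qd": joint speeds; "joint_efforts": joint torques, N m; "eef_pos": TCP position; "ee_rot": TCP orientation; "force": force on the tool from outside, world axes, zero at the start; "moment": the same for the moment, N m; "width": finger opening in m; "gripper_force": force on a finger pad.
Only numpy, scipy, OpenCV 4.12 (cv2) and the standard library are available. Lean on these libraries where they do the work, as an engineer would, in place of code of your own. Each camera call takes 0.05 s, during which the arm holds its last target. There are 200 camera calls.

## Task

The red pillar candle has fallen over in front of the crib. Push its foot up against the front of the crib's wooden plinth and, with the foot braced there, lift the wick end until the candle stands upright on the table right against the plinth, then let go. Leave the ivory candle and the shepherd figure alone.

Things in the scene. Friction and masses are not known exactly. Their poses are not given: they have to be found in the camera images.
- red_candle: Red pillar candle, a plain rigid cylinder 44 mm in diameter and 150 mm long, about 0.2 kg, with a gold band near its foot and a 10 mm black wick. It lies with its foot 20 to 70 mm from the plinth's front, wick end pointing away from it (within about 7 degrees of square). Origin: centre of the foot's flat face; z runs along the candle from foot to wick. Pinched hard, it turns with the fingers.
- ivory_candle: Ivory (cream) pillar candle of the same size and make, lying beside the red one, at least 40 mm clear of it; to be left where it is. Same origin and axes as the red candle.
- plinth: The crib's wooden plinth, fixed: a block 340 mm long (x), 250 mm deep, 45 mm high, with a plain upright front face. Origin: middle of the front face's lower edge, at table level; x runs along the face, y points out of it towards the candles, z up. The stable and figures on it (top 230 mm above the table) begin 130 mm behind the face. A candle standing against it has its axis 22 mm in front of the face.
- shepherd: Loose standing crib figure, 110 mm tall, green robe, base 48 mm in diameter, beyond the wick ends of the candles; to be left standing. Origin: centre of its underside, z up.
Mind the look-alikes: they are no part of the job. Several things look just like the red_candle: the one meant starts farthest to the robot's left.

How it is judged:
On the way:
1. the red candle is half raised (its axis 30 to 60 degrees from vertical) with its foot on the table and braced against the plinth's front (angle between red_candle's own z axis and vertical between 0.52 and 1.05 rad and y of red_candle in the frame of plinth between 0 and 0.034 m and height (world z) of red_candle below 0.03 m), for 0.1 s.
At the end, for the whole second after the job is handed in: The red candle stands on its foot on the table, upright within 10 degrees, at rest and released, in front of the plinth with no more than 15 mm between them; the ivory candle still lies and the shepherd still stands, each within 30 mm of where it was (angle between red_candle's own z axis and vertical below 0.18 rad and height (world z) of red_candle below 0.006 m and y of red_candle in the frame of plinth between 0.015 and 0.037 m and x of red_candle in the frame of plinth between -0.165 and 0.165 m and linear speed of red_candle below 0.02 m/s and angular speed of red_candle below 0.2 rad/s and distance of each of ivory_candle, shepherd from where it was at the start of the episode below 0.03 m and angle between ivory_candle's own z axis and vertical above 1.4 rad and angle between shepherd's own z axis and vertical below 0.2 rad); the robot touches nothing.
It fails at once if the ivory candle is moved by more than 30 mm (distance of ivory_candle from where it was at the start of the episode above 0.03 m).
It fails at once if the shepherd is knocked over or moved by more than 30 mm (angle between shepherd's own z axis and vertical above 0.5 rad or distance of shepherd from where it was at the start of the episode above 0.03 m).
It also fails if it takes over 38 s, if anything falls off the work surface, if the arm or the gripper's body presses on something with over 40 N, if the wrist force passes 120 N, or if a joint passes its speed limit or range.

## Working session

There is one attempt and no reset: what is moved stays moved. The work goes in short steps, Python scripts to look and compute and a shell command to move; the robot and the scene stay as the last step left them, time stands still between calls to the robot, and variables do not carry over. Pictures are saved under pics/ and viewed, at most 10 in all, crops included, and the job is handed in when it is done.

```bash
mkdir -p pics; ls
python3 - <<'E'
from station import status, optics, order, arm
import cv2
s=status.get_state();print({k:(s[k]) for k in s}, arm.tip_reach)
for n in("scene","top"):
    f=optics.grab_frame(n);cv2.imwrite(f"pics/{n}0.png",f["color"][...,::-1]);print(n,f["mtx"].tolist(),f["cam_to_world"].round(4).tolist())
E
```

```text
pics
{'t': 0.0, 'q': array([-9.84932821e-01,  3.59395211e-01,  1.10660958e-02, -3.63637161e-04,
       -1.22409305e+00, -2.88099032e-01]), 'qd': array([ 8.98829278e-04, -6.43695532e-04,  5.14985817e-04, -1.75165446e-03,
       -2.45119312e-05,  1.08907416e-04]), 'joint_efforts': array([ 2.99754516e-03, -5.82716417e+01,  2.93052417e+01,  6.99702457e+00,
        6.89351640e-03, -1.69596965e-04]), 'eef_pos': array([ 0.19787873, -0.6448592 ,  0.239618  ]), 'ee_rot': array([ 3.13993669e+00, -1.34244117e-04, -2.84395191e+00]), 'force': array([ 0.3442507 , -0.18818561, -0.15679653]), 'moment': array([ 0.00121969, -0.01677155,  0.03894883]), 'gripper_force': 0.0, 'width': 0.08788586850976444} 0.014
scene [[504.05005933287606, 0.0, 320.5756520174228], [0.0, 504.05005933287606, 199.49861191374524], [0.0, 0.0, 1.0]] [[-0.0121, 0.6591, -0.7519, 1.3922], [0.9998, -0.0023, -0.0181, -0.0391], [-0.0137, -0.752, -0.659, 0.8633], [0.0, 0.0, 0.0, 1.0]]
top [[492.53339343851695, 0.0, 317.0339964177731], [0.0, 492.53339343851695, 196.13472903364988], [0.0, 0.0, 1.0]] [[0.0278, -0.9971, 0.0711, 0.3638], [-0.9995, -0.0288, -0.0127, -0.0794], [0.0147, -0.0707, -0.9974, 1.4799], [0.0, 0.0, 0.0, 1.0]]
```

View pics/scene0.png

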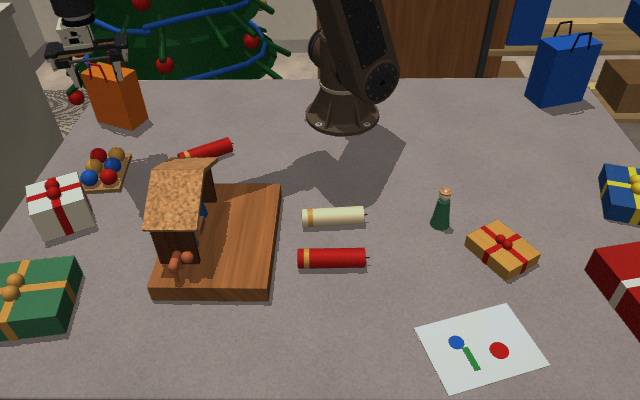

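View pics/top0.png

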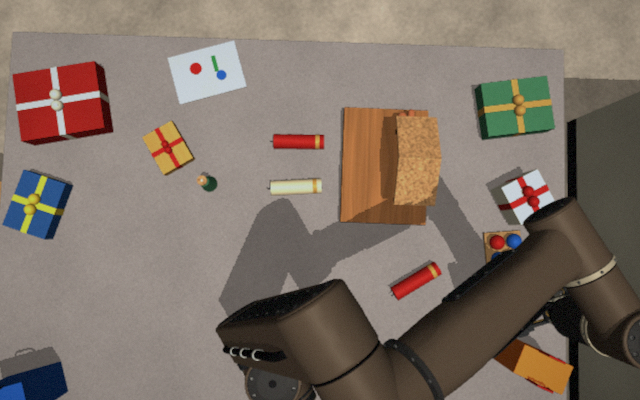

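Scene view: red candles are at (333,258), lying in front of the plinth, and at (208,150), behind or beside the stable. In the top view these are (298,142) and (415,280). World +y runs to the right in scene and to the left in top, so the one farthest to the robot's left is scene (333,258) / top (298,142). It also lies in front of the plinth with its foot (gold band) towards it. I'll confirm this in an enlarged crop and measure.

```bash
cat > h.py <<'E'
import numpy as np, cv2
from station import status, optics
def ray(f,uv,z):
    uv=np.asarray(uv,float).reshape(-1,2); T=f["cam_to_world"]
    d=np.c_[uv,np.ones(len(uv))]@np.linalg.inv(f["mtx"]).T@T[:3,:3].T
    o=T[:3,3]; return o+d*((z-o[2])/d[:,2])[:,None]
def mask(f,kind):
    h=cv2.cvtColor(f["color"],cv2.COLOR_RGB2HSV);H,S,V=cv2.split(h)
    return {"red":((H<6)|(H>172))&(S>170)&(V>60),"gold":(H>12)&(H<28)&(S>90)&(V>110),
     "ivory":(H>15)&(H<40)&(S>25)&(S<110)&(V>150),"wood":(H>5)&(H<20)&(S>90),"green":(H>50)&(H<95)&(S>70)}[kind].astype(np.uint8)
def roi(m,x0,y0,x1,y1):
    o=np.zeros_like(m);o[y0:y1,x0:x1]=m[y0:y1,x0:x1];return o
E
python3 - <<'E'
from h import *
F={n:optics.grab_frame(n) for n in("top","scene")}
R={"top":{"red":(262,125,333,158),"ivory":(258,172,333,202),"green":(190,165,225,200)},"scene":{"red":(285,240,385,280),"ivory":(290,200,385,235),"green":(420,180,465,235)}}
for n in F:
  f=F[n]
  for k,r in R[n].items():
    m=roi(mask(f,k),*r)
    if k!="green": m|=roi(mask(f,"gold"),*r)
    ys,xs=np.nonzero(m);p=ray(f,np.c_[xs,ys],.022)[:,:2].astype(np.float32)
    c,s,a=cv2.minAreaRect(p);b=cv2.boxPoints((c,s,a))
    vx=cv2.fitLine(p,cv2.DIST_L2,0,.01,.01).ravel()
    print(n,k,len(xs),(xs.min(),xs.max(),ys.min(),ys.max()),np.round(c,4),np.round(s,4),"line",vx.round(3),"y",p[:,1].min(),p[:,1].max())
  m=mask(f,"wood")
  rows=range(130,215,12) if n=="top" else range(195,290,12)
  for v in rows:
    xs=np.nonzero(m[v])[0]; xs=xs[(xs>335)&(xs<390)] if n=="top" else xs[(xs>200)&(xs<295)]
    if len(xs): print(n,v,xs.min(),xs.max(),ray(f,(xs.min() if n=="top" else xs.max(),v),.045 if n=="top" else 0.045).round(4))
a=F["top"]["color"][110:230,180:360];b=F["scene"]["color"][180:300,240:420]
cv2.imwrite("pics/crop.png",cv2.resize(np.hstack([a,b]),None,fx=2.2,fy=2.2,interpolation=cv2.INTER_CUBIC)[...,::-1])
E
```

```text
top red 635 (np.int64(273), np.int64(323), np.int64(135), np.int64(148)) [ 0.6297 -0.0366] [0.0393 0.1495] line [ 0.03  -1.     0.631 -0.036] y -0.110975064 0.03813078
top ivory 584 (np.int64(262), np.int64(330), np.int64(172), np.int64(201)) [ 0.4947 -0.0349] [0.0865 0.2015] line [ 0.07  -0.998  0.494 -0.035] y -0.13683574 0.06494105
top green 131 (np.int64(202), np.int64(216), np.int64(177), np.int64(190)) [0.4952 0.2201] [0.0353 0.041 ] line [ 0.9   -0.436  0.495  0.22 ] y 0.20227095 0.24347307
top 130 343 389 [[ 0.6639 -0.1688  0.045 ]]
top 142 343 389 [[ 0.6281 -0.1697  0.045 ]]
top 154 342 389 [[ 0.5923 -0.1676  0.045 ]]
top 166 342 389 [[ 0.5568 -0.1685  0.045 ]]
top 178 341 389 [[ 0.5213 -0.1664  0.045 ]]
top 190 341 389 [[ 0.4861 -0.1673  0.045 ]]
top 202 341 389 [[ 0.4509 -0.1681  0.045 ]]
top 214 340 389 [[ 0.4158 -0.1661  0.045 ]]
scene red 1281 (np.int64(298), np.int64(365), np.int64(248), np.int64(267)) [ 0.6287 -0.0359] [0.0571 0.1513] line [ 0.009 -1.     0.629 -0.035] y -0.1115598 0.03977689
scene ivory 806 (np.int64(302), np.int64(364), np.int64(206), np.int64(223)) [ 0.4871 -0.0311] [0.0544 0.153 ] line [ 0.08  -0.997  0.484 -0.032] y -0.10782977 0.045003388
scene green 457 (np.int64(430), np.int64(449), np.int64(198), np.int64(230)) [0.4843 0.2298] [0.0425 0.1165] line [ 0.96  -0.281  0.491  0.231] y 0.20094721 0.26180172
scene 195 201 281 [[ 0.4412 -0.1604  0.045 ]]
scene 207 206 279 [[ 0.4858 -0.1621  0.045 ]]
scene 219 201 278 [[ 0.5281 -0.1613  0.045 ]]
scene 231 201 276 [[ 0.5683 -0.1629  0.045 ]]
scene 243 201 275 [[ 0.6064 -0.1621  0.045 ]]
scene 255 201 273 [[ 0.6428 -0.1636  0.045 ]]
scene 267 201 272 [[ 0.6774 -0.1629  0.045 ]]
scene 279 201 270 [[ 0.7104 -0.1643  0.045 ]]
```

View pics/crop.png

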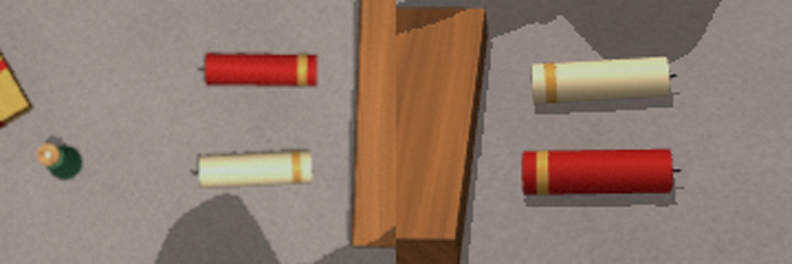

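The crop confirms it: the red candle has its gold-banded foot facing the plinth front and its wick pointing away, with the ivory candle beside it about 95 mm clear. The foot is at y≈-0.111, the axis at x≈0.629 and the plinth face at y≈-0.166. I'll approach high over the stable.

```bash
python3 -m jog '[[0.7,[0,0,-60],0],[0.7,[0,0,-110],0],[0.7,[-604,504,-110],-1.261],[0.7,[-604,504,-110],-1.261],[0.7,[-604,504,-110],-1.261],[0.7,[-604,504,-110],-1.261],[0.7,[-604,504,-110],-1.261],[0.7,[-604,504,-110],-1.261],[0.7,[-604,504,-110],-1.261],[0.7,[-604,504,-110],-1.261],[0.7,[-604,504,-110],-1.261],[0.7,[-604,504,-110],-1.261],[0.7,[-604,504,-110],-1.261],[0.7,[-604,504,-110],-1.261],[0.7,[-604,504,-110],-1.261],[0.7,[-604,504,-110],-1.261],[0.7,[-604,504,-110],-1.261],[0.7,[-604,504,-110],-1.261],[0.7,[-604,504,-110],-1.261],[0.7,[-604,504,-110],-1.261]]' 5
python3 - <<'E'
from h import *
s=status.get_state();print(s["t"],s["eef_pos"],s["ee_rot"],s["width"])
f=optics.grab_frame("wrist");cv2.imwrite("pics/w1.png",f["color"][...,::-1])
print(f["cam_to_world"].round(3).tolist())
for k in("red","gold"):
    m=mask(f,k)
    n,l,st,c=cv2.connectedComponentsWithStats(m)
    for i in range(1,n):
        if st[i,4]>300:
            ys,xs=np.nonzero(l==i);p=ray(f,np.c_[xs,ys],.022)[:,:2].astype(np.float32);print(k,st[i],c[i].round(),[np.round(q,4) for q in cv2.minAreaRect(p)],p.min(0),p.max(0))
E
```

```text
t: 2.7
eef_pos: [0.6274, 0.0132, 0.3509]
ee_rot: [-3.141, 0.0, -1.584]
force: [0.7, -0.5, -0.1]
width: 0.0745
gripper_force: 0.0
2.7 [0.62736437 0.01319518 0.3509335 ] [-3.14105228e+00  2.15624001e-04 -1.58353639e+00] 0.07446341807698487
[[-1.0, 0.012, 0.005, 0.626], [0.013, 0.966, 0.259, -0.056], [-0.001, 0.259, -0.966, 0.495], [0.0, 0.0, 0.0, 1.0]]
red [ 300   84   33   96 2846] [316. 130.] [array([ 0.6308, -0.0221]), array([0.0412, 0.1274]), np.float64(1.272)] [ 0.60965145 -0.08556954] [0.6521735 0.0415482]
gold [ 227    0  286    9 2516] [369.   4.] [array([ 0.5624, -0.1787]), array([0.0089, 0.3531]), np.float64(89.2444)] [ 0.38588777 -0.18548113] [ 0.7389141  -0.17222816]
gold [299  72  33  12 342] [315.  77.] [array([ 0.6316, -0.0938]), array([0.0421, 0.0131]), np.float64(1.3497)] [ 0.6106472  -0.10026208] [ 0.6525589  -0.08684732]
gold [402  73  33  15 340] [418.  79.] [array([ 0.4971, -0.0897]), array([0.0417, 0.0147]), np.float64(6.8067)] [ 0.47605097 -0.09708399] [ 0.51817495 -0.08016592]
```

View pics/w1.png

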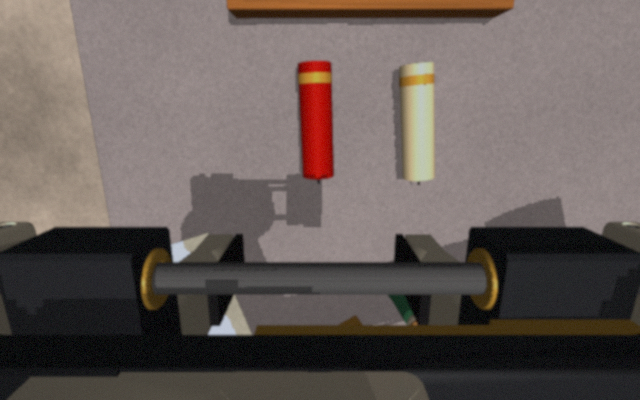

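Wrist view: the red candle runs from (314,65) to (318,178) between the jaws, the ivory one at (418,120) is clear, and the plinth edge is at row 10. Descend and pinch softly.

```bash
python3 -m jog '[[0.7,[0,-2,60],0],[0.7,[0,-2,120],0],[0.7,[0,-2,180],0],[0.7,[0,-2,240],0],[0.7,[0,-2,290],0],[0.7,[0,-2,320],0],[0.7,[0,-2,332],0],[0.7,[0,-2,332],0],[0.7,[0,-2,332],0],[-1,[0,-2,332],0],[-1,[0,-2,332],0],[-1,[0,-2,332],0],[-1,[0,-2,332],0],[-1,[0,-2,332],0],[-1,[0,-2,332],0],[-1,[0,-2,332],0],[-1,[0,-2,332],0]]' 5
```

```text
t: 4.88
eef_pos: [0.6297, 0.0138, 0.0187]
ee_rot: [-3.141, 0.0, -1.583]
force: [-2.1, 0.3, 5.1]
width: 0.0444
gripper_force: 5.0
```

```bash
python3 -m jog '[[-1,[10,0,0],0],[-1,[22,0,0],0],[-1,[34,0,0],0],[-1,[44,0,0],0],[-1,[48,0,0],0],[-1,[50,0,0],0],[-1,[50,0,0],0]]'
cat > m.py <<'E'
from h import *
import sys
f=optics.grab_frame("top");m=roi(mask(f,"red"),262,120,345,160)|roi(mask(f,"gold"),262,130,339,152)
ys,xs=np.nonzero(roi(mask(f,"gold"),262,130,338,152));print("band cols",xs.min(),xs.max(),"y",ray(f,(xs.mean(),ys.mean()),.04).round(4))
g=optics.grab_frame("scene");cv2.imwrite(sys.argv[1],cv2.resize(g["color"][150:300,230:430],None,fx=3,fy=3)[...,::-1])
ys,xs=np.nonzero(roi(mask(g,"red"),262,100,400,290));print("scene red cols",xs.min(),xs.max(),ray(g,[(xs.min(),258),(xs.max(),258)],.022).round(4)[:,1])
E
python3 m.py pics/p1.png
```

```text
t: 5.75
eef_pos: [0.6291, -0.0366, 0.0187]
ee_rot: [-3.141, -0.0, -1.583]
force: [1.2, 1.3, 4.2]
width: 0.0442
gripper_force: 5.0
band cols 332 336 y [[ 0.6275 -0.1426  0.04  ]]
scene red cols 274 312 [-0.1641 -0.0789]
```

View pics/p1.png

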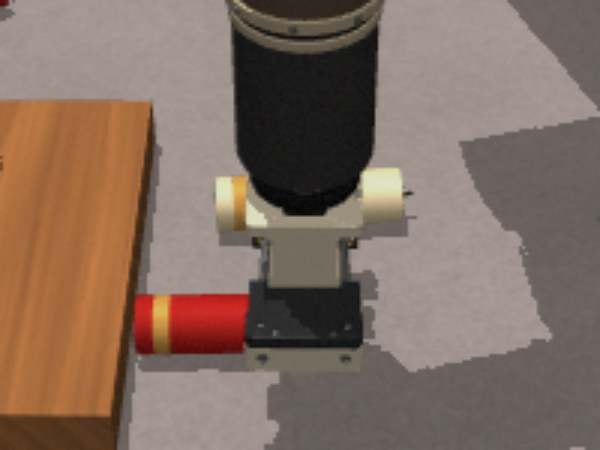

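The crop shows the foot (crop col ~135) about 3–5 mm from the plinth face. Press on gently until the force rises.

```bash
for i in 1; do python3 -m jog '[[-1,[1.5,0,0],0],[-1,[3,0,0],0],[-1,[3,0,0],0]]'; python3 -m jog '[[-1,[1.5,0,0],0],[-1,[2.5,0,0],0],[-1,[2.5,0,0],0]]';python3 -m jog '[[-1,[1.5,0,0],0],[-1,[2,0,0],0],[-1,[2,0,0],0]]'; done
```

```text
t: 6.22
eef_pos: [0.6291, -0.0389, 0.0186]
ee_rot: [-3.141, 0.0, -1.583]
force: [-0.1, 5.0, 5.3]
width: 0.044
gripper_force: 5.0
t: 6.6
eef_pos: [0.6289, -0.0415, 0.0186]
ee_rot: [-3.142, 0.0, -1.583]
force: [1.0, 4.9, 4.8]
width: 0.0437
gripper_force: 5.0
t: 6.98
eef_pos: [0.629, -0.0432, 0.0184]
ee_rot: [-3.141, 0.001, -1.583]
force: [0.7, 6.8, 4.9]
width: 0.0437
gripper_force: 5.0
```

Contact was at TCP y≈-0.038 and the pads then slipped about 4 mm, leaving the grip about 122 mm from the foot. Now follow the ladder arc to 30°.

```bash
python3 -m jog '[[-1,[-1.5,0,-10.5],0],[-1,[-2,0,-21],0],[-1,[-1.5,0,-31],0],[-1,[0,0,-40],0],[-1,[2,0,-50],0],[-1,[5,0,-58],0],[-1,[5,0,-58],0]]'
python3 m.py pics/p2.png
```

```text
t: 7.85
eef_pos: [0.629, -0.0491, 0.0773]
ee_rot: [-3.141, 0.0, -1.583]
force: [0.3, 1.0, 0.4]
width: 0.0441
gripper_force: 5.0
band cols 333 337 y [[ 0.625  -0.1485  0.04  ]]
scene red cols 273 312 [-0.1664 -0.0789]
```

View pics/p2.png

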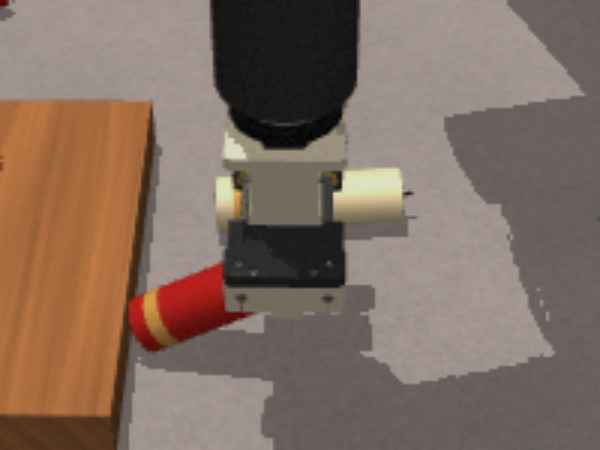

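The candle has pivoted to about 30° with its foot on the table at the plinth. Continue to 60°.

```bash
python3 -m jog '[[-1,[4,0,-8],0],[-1,[10,0,-15],0],[-1,[16,0,-22],0],[-1,[16,0,-22],0],[-1,[23,0,-27.5],0],[-1,[30,0,-32.5],0],[-1,[37.5,0,-36.5],0],[-1,[37.5,0,-36.5],0]]'
python3 m.py pics/p3.png
```

```text
t: 8.95
eef_pos: [0.6283, -0.0871, 0.1133]
ee_rot: [3.142, -0.0, -1.584]
force: [0.7, 0.7, 1.5]
width: 0.0436
gripper_force: 5.0
band cols 333 337 y [[ 0.6127 -0.1486  0.04  ]]
scene red cols 273 305 [-0.1664 -0.0946]
```

View pics/p3.png

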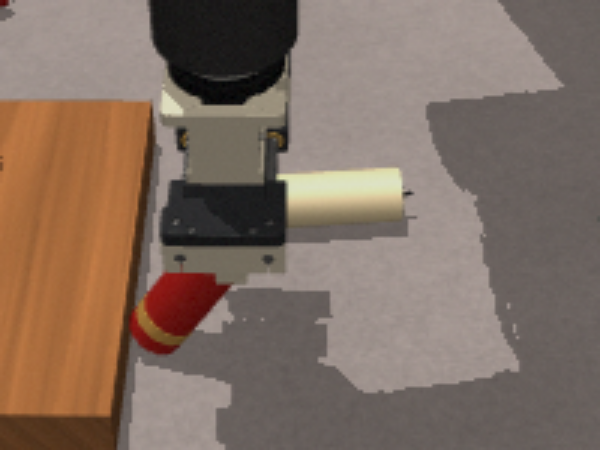

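```bash
python3 -m jog '[[-1,[8.5,0,-3],0],[-1,[17.5,0,-5.5],0],[-1,[27,0,-7],0],[-1,[37,0,-7],0],[-1,[47.5,0,-6.5],0],[-1,[58,0,-5.5],0],[-1,[58,0,-5],0],[-1,[58,0,-5],0]]'
python3 m.py pics/p4.png
```

```text
t: 10.05
eef_pos: [0.6278, -0.1454, 0.1184]
ee_rot: [-3.141, -0.001, -1.583]
force: [-0.9, -2.8, 5.7]
width: 0.0441
gripper_force: 5.0Traceback (most recent call last):
  File "m.py", line 4, in <module>
    ys,xs=np.nonzero(roi(mask(f,"gold"),262,130,338,152));print("band cols",xs.min(),xs.max(),"y",ray(f,(xs.mean(),ys.mean()),.04).round(4))
                                                                            ~~~~~~^^
    return umr_minimum(a, axis, None, out, keepdims, initial, where)
ValueError: zero-size array to reduction operation minimum which has no identity
```

Run:
```python
from h import *
g=optics.grab_frame("scene");cv2.imwrite("pics/p4.png",cv2.resize(g["color"][130:300,200:400],None,fx=3,fy=3)[...,::-1])
m=roi(mask(g,"red"),262,200,400,300)
for v in range(200,290,6):
    x=np.nonzero(m[v])[0]
    if len(x):print(v,x.min(),x.max())
```

```text
242 285 292
248 273 292
254 273 291
260 276 289
266 275 290
```

View pics/p4.png

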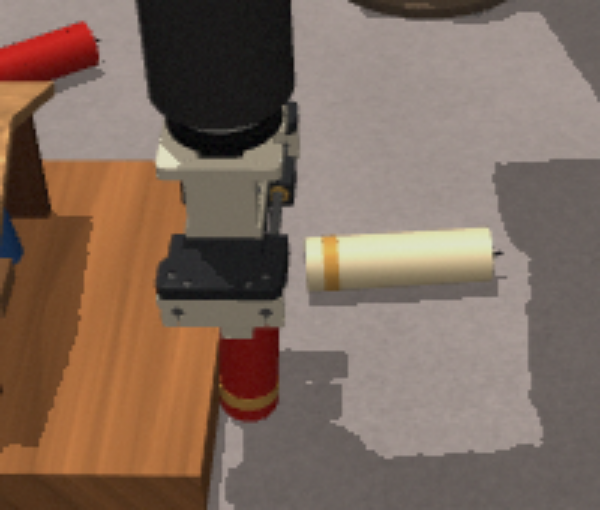

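It stands upright against the plinth: foot at crop (250,400), touching the face line. Release and rise straight up.

```bash
python3 -m jog '[[0.2,[0,0,0],0],[0.4,[0,0,0],0],[0.7,[0,0,0],0],[0.7,[0,0,0],0],[0.7,[0,0,0],0],[0.7,[0,0,-15],0],[0.7,[0,0,-50],0],[0.7,[0,0,-100],0],[0.7,[0,0,-160],0],[0.7,[-60,0,-200],0],[0.7,[-120,0,-200],0],[0.7,[-150,0,-200],0],[0.7,[-150,0,-200],0],[0.7,[-150,0,-200],0]]'
python3 - <<'E'
from h import *
for n,(x0,y0,x1,y1) in {"scene":(200,130,470,300),"top":(180,100,450,270)}.items():
    g=optics.grab_frame(n);c=g["color"][y0:y1,x0:x1]
    cv2.imwrite(f"pics/e_{n}.png",cv2.resize(c,None,fx=2,fy=2)[...,::-1])
    if n=="scene":
        m=roi(mask(g,"red"),250,190,400,300)
        for v in range(190,290,10):
            x=np.nonzero(m[v])[0]
            if len(x):print(v,x.min(),x.max())
        k=roi(mask(g,"green"),420,180,465,235);ys,xs=np.nonzero(k);print("green",xs.min(),xs.max(),ys.min(),ys.max())
        k=roi(mask(g,"ivory"),290,200,385,235);ys,xs=np.nonzero(k);print("ivory",xs.min(),xs.max(),ys.min(),ys.max())
E
python3 -c "
import cv2,numpy as np
cv2.imwrite('pics/end.png',np.vstack([cv2.imread('pics/e_scene.png')[:290],cv2.imread('pics/e_top.png')[:300]]))"
```

```text
t: 11.9
eef_pos: [0.6294, 0.0056, 0.3189]
ee_rot: [-3.141, -0.0, -1.582]
force: [-0.4, 0.2, 0.1]
width: 0.0745
gripper_force: 0.0
210 273 285
220 269 288
230 270 289
240 271 290
250 273 290
260 275 288
270 281 284
green 430 449 198 230
ivory 302 364 206 221
```

View pics/end.png

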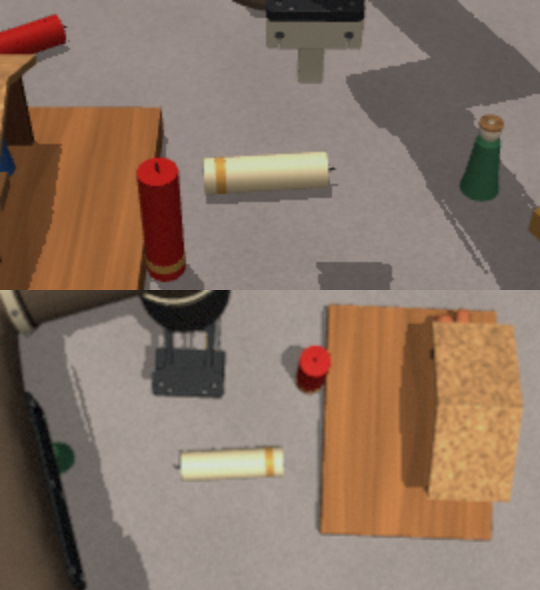

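The red candle stands free against the plinth. It reaches from (158,165) to (165,270) in the scene crop, and its slight lean there is perspective. The ivory candle and shepherd are at the same pixels as before. Hand in.

```bash
python3 -c "
from station import order;print(order.job_done())"
```

```text
the job is handed in; nothing more can be done
None
```

The red candle now stands upright and released against the plinth's front, the ivory candle and shepherd are where they were in the camera images, and the job is handed in at about 12 s; no verdict came back.

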